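# Clear the bench scale and hold its recessed zero button down

### The arm

A 6-joint arm with a two-finger parallel gripper is mounted at the origin on a cart in front of the work surface, level with it; the furniture and walls round the work are solid. World frame = base frame: x ahead of the robot, y to its left, z up, the work surface at z = 0. Lengths are in mm, angles in rad, forces in N, time in s.
With the tool pointing down it reaches from about 275 to 750 mm from the base axis. Payload 10.2 kg.
Tool frame: the origin (TCP) lies between the finger pads; the fingertips stand 17 mm ahead of it and the grasp point (between the pads) lies 2 mm behind it (tips_ahead is the distance from the TCP to the fingertips, in mm); z points along the fingers, y is the line along which they close (so a half turn about z gives the same grasp; the last joint's range is limited). The gripper opens to 85 mm and grips with 20 to 120 N. Pads are 22 mm wide; open, the fingers measure 114 mm over their backs; the gripper's body (76 mm by 85 mm) begins 54 mm behind the grasp point. The pads swing forward as they close: fully open they stand 13 mm farther back than shut.
Start: joints at [-1.342, 0.313, 1.498, -0, 1.331, -0.223], TCP at [229.196, -472.335, 248.294] pointing down, gripper open.
Joint ranges: [-2.94, 2.94], [-0.97, 2.17], [0.19, 2.56], [-1.23, 4.37], [0.02, 3.11], [-2.88, 2.88]. Speed limits (rad/s): [2.39, 2.39, 3.01, 3.14, 3.14, 3.14].

### API

Orientations are given as a unit quaternion [w, x, y, z].
In Python, from rig import sense, capture, finish_job, boxes_of, tips_ahead gives the robot as it stands.
- The arm moves only by the tool drive_tool, never from a script. Its argument "commands" is text: rows parted by semicolons, each of 7 numbers parted by spaces: the shift along the world's x, y, z in units of 0.1 m (1.0 is 0.1 m), then the turn, a rotation vector about the world's x, y, z in units of pi/4 rad (1.0 is pi/4 rad), then the opening in per cent of the stroke, from 0 (shut) to 100 (fully open). A call has 1 to 20 rows; each row shifts and turns the commanded pose from where the row before left it; what a row does not reach is not made up. A row lasts 1/12 s, in which the tool goes at most 41.7 mm and 7.16 degrees, less where a joint would pass 70% of its speed; a pose out of reach is approached as far as the arm can. A call with a number of a shift or a turn outside -1 to 1 is refused whole. A call with a gripper value outside its range is refused whole. The fingers move at their own pace and stop on an object; "force" is the grip in N (left out, the last holds). Time passes only in rows, so rows that do not move let the fingers close. It gives the time, the measured TCP pose, the force, the opening and the grip force at its end, in the units of the state.
- sense(): the state, without advancing time (a new reading comes with each control period).
- capture(name): name is "scene" or "top" or "wrist"; returns a dict with "pixels" (420x560x3 uint8, blue, green, red), "fov_y" (degrees; the focal length in pixels is half the picture's height over the tangent of half this angle, whatever the lens; pixels are square), "cx", "cy" (the principal point, pixels), "position" and "attitude" of the camera in the world; the wrist camera has in their place "tool_from_camera" (4x4, takes a point from camera to tool coordinates, whose origin is the TCP and whose axes are the flange's). Camera axes: x right, y down, z forward; pixel columns grow to the right and rows downward; lengths in mm; the calibration is good to about 2 mm. A picture is of the moment at which its call begins: read the wrist's pose just before it. There is no depth.
- finish_job(): hands the job in; it is judged then, once.
Trained networks look in a picture, given as the dict that the camera call returned (one of the last four; its "shot" number tells which), for a name from the list of things; names that differ only in an ending like _2 or _b are one class to them, and where a whole thing is asked for, a point or a joint stands for the part that bears it (a point fixed in the world has none). Each returns a list of dicts, best first, with "confidence" (0 to 1); they miss things now and then, are a little off and sometimes report something else, mostly with a low value. They report only what shows in the picture. A call takes as long as a camera call. They do not tell look-alikes from the thing itself.
- boxes_of(picture, name): "position" ([column, row] in pixels, amid what is visible of it).
The state is a dict: "time_s": time; "joints": joint angles; "dq": joint speeds; "tau": joint torques, N m; "eef_pos": TCP position; "ee_rot": TCP orientation; "force": force on the tool from outside, world axes, zero at the start; "wrist_torque": the same for the moment, N m; "grip_width": opening from 0.0 (shut) to 1.0 (fully open); "grip_force": force on a finger pad.
Only numpy, scipy, OpenCV 4.12 (cv2) and the standard library are available. Lean on these libraries where they do the work, as an engineer would, in place of code of your own. Each camera call takes 0.05 s, during which the arm holds its last target. There are 200 camera calls.

### The job

The bench scale has to be zeroed. First lift the check weight off the pan and return it to its own bore in the weight stand, the one it fits, fully seated and let go, leaving the large weight in its bore. Then take the stylus from its holder by the handle, pass its pin through the small round hole in the scale's front panel and push the recessed zero button fully down; finish while still gripping the stylus and holding the button down.

Things in the scene. Friction and masses are not known exactly. Their poses are not given: they have to be found in the camera images.
- scale: Grey bench scale, fixed, 220 x 190 mm, 45 mm high, with a flat round steel pan (152 mm across, top 62 mm above the table) towards its back. Origin on the table under the middle of the housing; its x axis points from the front panel to the pan, z up. Its front panel (towards -x) has a dark display and, beside it, the small round hole.
- aperture (a point): Centre of the small round hole (16 mm across, with a thin steel rim 1 mm high) at the top face of the scale's front panel, 45 mm above the table. The axis is vertical, the panel 12 mm thick there, and the zero button lies inside below it, its top 22 mm below the panel's top face when up.
- zero_button (a joint): Travel of the recessed zero button: 0 up, 0.005 m fully down (stop). It moves straight down, takes about 3 N to start and 5.5 N at the stop, and springs back. It is 19 mm across, wider than the hole, so a pin that comes through the hole meets it.
- zero_button_top (a point): Centre of the top of the zero button (moves with it).
- weight_center (a point): Middle-sized steel check weight, loose, 300 g or so, standing on the pan: a 40 mm diameter, 27 mm high cylinder with a round knob on a short neck on top; 64 mm tall overall. This point is on its axis 32 mm above its foot (half-way up). The knob is 22 mm in diameter and its side goes from 6 to 29 mm above this point (the knob's middle is 17 mm above this point). z is its axis.
- large_weight_center (a point): Large steel weight of the same form (body 54 mm in diameter, 72 mm tall overall), loose, seated in the large bore; leave it there. This point is on its axis half-way up (36 mm above its foot).
- stand_board: Dark wooden board, fixed, 262 x 92 x 6 mm, on which three light wooden blocks, each 76 x 76 x 30 mm, stand in a row along the board's x axis, 83 mm apart; which block is where varies. Origin at the centre of its underside; x along the row, z up.
- bore_middle (a point): Centre of the mouth of the check weight's own bore, in the block with the middle-sized bore: 46 mm in diameter, 20 mm deep, vertical. The point is level with the block's top face, 36 mm above the table. When seated, the weight's foot is 20 mm below this point.
- bore_small (a point): Centre of the mouth of the empty small bore (30 mm in diameter), level with its block's top: too small for the check weight.
- bore_large (a point): Centre of the mouth of the large bore (60 mm in diameter), level with its block's top; the large weight stands in it.
- holder: Aluminium holder block, fixed, 56 x 56 mm, 62 mm high, with a vertical 10 mm hole in which the stylus stands. Origin at the centre of its underside.
- stylus_handle (a point): Stylus, loose, about 60 g, 125 mm long, standing upright, pin down, in the holder. This point is the middle of its round black handle (20 mm in diameter, 70 mm long); z of its frame points from the tip to the handle's end. Below the handle is a collar 26 mm in diameter and 5 mm thick that rests on the holder's top, below that the steel pin, 6 mm in diameter and 50 mm long. The tip is 90 mm below this point.
- stylus_tip (a point): Tip of the stylus's pin, on its axis.
Things that resemble listed ones, but are neither listed nor needed, are in the scene too. Leave any green look-alike of the part that bears weight_center alone.

How it is judged:
By the outcome, as a careful person would: the job done as asked, in the order asked, and still so for the second after the job is handed in, while the arm keeps its last pose, push and grip.
It also fails if it takes over 61 s, if anything falls off the work surface, if the arm or the gripper's body presses on something with over 40 N, if the wrist force passes 120 N, or if a joint passes its speed limit or range.

## Working session

There is one attempt and no reset: what is moved stays moved. The work goes in short steps, Python scripts to look and compute and a tool call to move; the robot and the scene stay as the last step left them, time stands still between calls to the robot, and variables do not carry over. Pictures are saved under pics/ and viewed, at most 10 in all, crops included, and the job is handed in when it is done.

Besides the shell and the picture viewer there is one more tool, called after "Request:" in YAML: its name, and indented under it one key for each argument. drive_tool: Moves the arm, as the interface text tells. Shifts and turns lie within -1 to 1; 1 stands for 0.1 m of shift or pi/4 rad of turn. Its arguments: {"type":"object","properties":{"commands":{"type":"string"},"force":{"type":"number"}},"required":["commands"]}

```bash
mkdir -p pics; cat > h.py <<'E'
import numpy as np, cv2
from rig import *
from scipy.spatial.transform import Rotation as R
def rot(q): return R.from_quat([q[1],q[2],q[3],q[0]]).as_matrix()
def campose(p,s=None):
    if 'position' in p: 
        a=np.array(p['attitude']); return np.array(p['position']), (rot(a) if a.size==4 else a)
    T=np.array(p['tool_from_camera']); W=np.eye(4); W[:3,:3]=rot(s['ee_rot']); W[:3,3]=s['eef_pos']; M=W@T
    return M[:3,3],M[:3,:3]
def f(p): return p['pixels'].shape[0]/2/np.tan(np.radians(p['fov_y'])/2)
def ray(p,uv,z,s=None):
    o,A=campose(p,s); d=A@np.array([(uv[0]-p['cx'])/f(p),(uv[1]-p['cy'])/f(p),1]); return o+d*(z-o[2])/d[2]
def proj(p,X,s=None):
    o,A=campose(p,s); c=A.T@(np.array(X)-o); return [p['cx']+f(p)*c[0]/c[2],p['cy']+f(p)*c[1]/c[2]]
E
python3 - <<'E'
from h import *
s=sense(); print(s)
Z=dict(weight_center=94,large_weight_center=52,bore_middle=36,bore_small=36,bore_large=36,holder=62,stylus_handle=107,aperture=45,scale=50,stand_board=20)
for n in ['top','scene']:
    p=capture(n); cv2.imwrite(f'pics/{n}0.png',p['pixels']); print(n,{k:v for k,v in p.items() if k!='pixels'})
    for k,z in Z.items():
        for b in boxes_of(p,k)[:4]: print(k,np.round(b['position']),round(b['confidence'],2),np.round(ray(p,b['position'],z)))
E
```

```text
{'time_s': 0.0, 'joints': array([-1.34241506e+00,  3.13454300e-01,  1.49840438e+00, -1.66391527e-05,
        1.33099375e+00, -2.23405450e-01]), 'dq': array([-9.52571377e-04, -9.37109449e-05,  2.76558170e-03, -2.86292467e-05,
        1.56044038e-04, -1.86246972e-03]), 'tau': array([ 1.00124136e-03, -4.12262034e+01, -2.59740651e+01, -3.99231521e-05,
        4.22999947e-03,  8.69323856e-06]), 'eef_pos': array([ 229.13236166, -472.1116182 ,  247.74517106]), 'ee_rot': array([-6.29864349e-04,  9.74593767e-01,  2.23978999e-01, -9.64733676e-06]), 'force': array([-1.04276955,  0.10692595,  0.1052349 ]), 'wrist_torque': array([-0.00016277,  0.01318914,  0.01940182]), 'grip_force': 0.0, 'grip_width': 0.9992978672704671}
top {'fov_y': 47.81244494419449, 'cx': 281.81693609219195, 'cy': 210.64015741531745, 'position': array([ 354.25373714,   14.29265907, 1129.07927302]), 'attitude': array([-0.05120518,  0.71023698, -0.69852659,  0.07072527]), 'shot': 1}
weight_center [330. 206.] 0.78 [ 548. -122.   94.]
weight_center [308. 236.] 0.71 [478. -72.  94.]
weight_center [175. 214.] 0.65 [522. 222.  94.]
[... 843 characters left out ...]
3101922 ,  0.88154443, -0.33859723]), 'shot': 2}
weight_center [235. 207.] 0.85 [599.  75.  94.]
weight_center [302. 191.] 0.65 [514. -61.  94.]
weight_center [264. 188.] 0.6 [586. -11.  94.]
weight_center [209. 286.] 0.53 [500. 260.  94.]
large_weight_center [377. 163.] 0.75 [ 444. -301.   52.]
bore_small [348. 151.] 0.94 [ 536. -309.   36.]
bore_small [249. 235.] 0.2 [555.  82.  36.]
bore_large [372. 173.] 0.83 [ 441. -277.   36.]
holder [214. 328.] 0.6 [444. 309.  62.]
holder [350. 173.] 0.44 [ 473. -215.   62.]
stylus_handle [207. 312.] 0.68 [459. 306. 107.]
aperture [251. 234.] 0.85 [548.  83.  45.]
scale [251. 237.] 0.89 [541.  92.  50.]
stand_board [346. 172.] 0.59 [ 504. -252.   20.]
```

```bash
python3 -c "
import cv2
for n in ['top','scene']:
    im=cv2.imread(f'pics/{n}0.png'); im=im[100:340,90:470]; cv2.imwrite(f'pics/{n}0c.png',cv2.resize(im,None,fx=2.1,fy=2.1,interpolation=cv2.INTER_CUBIC))"
```

```text
(no output)
```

View pics/top0c.png

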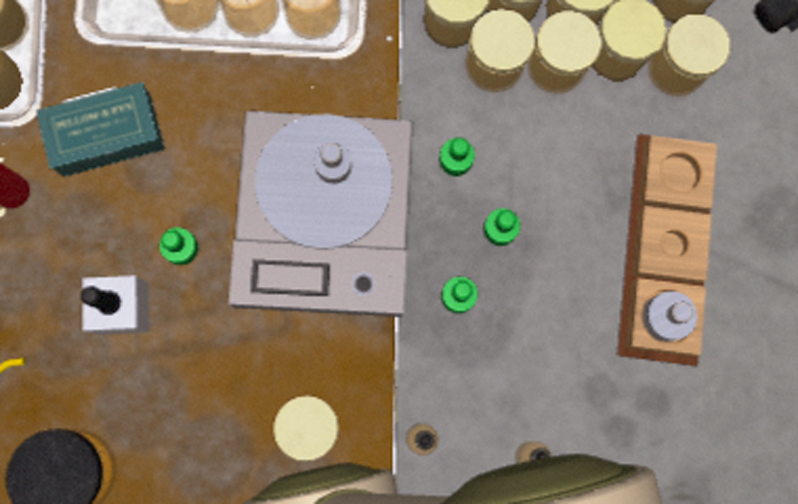

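View pics/scene0c.png

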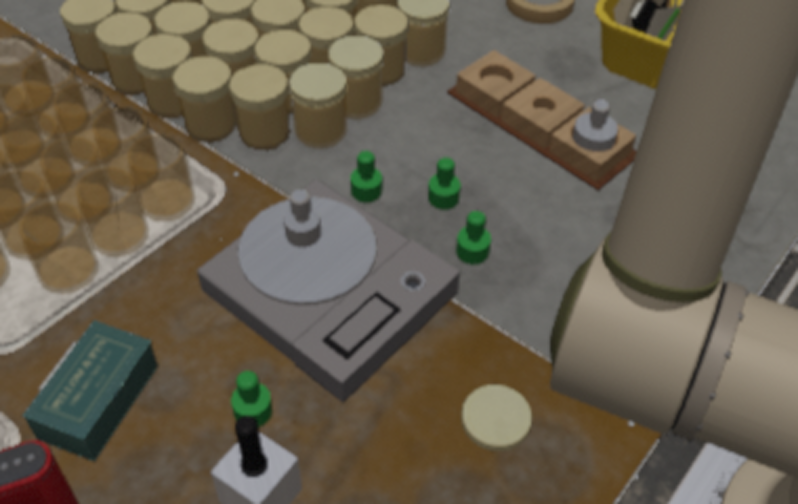

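The top crop shows the check weight on the pan with its knob at (331,152). The hole is at (363,284) and the middle bore is the far one at (682,172), with the small bore next to it and the large weight nearest. The stylus stands in the white holder at (108,303), and four green look-alikes stand around the scale. The scene crop agrees: weight at (301,205), hole at (413,281), bore at (495,74).

```bash
python3 - <<'E'
from h import *
p=capture('top'); g=lambda c:(90+c[0]/2.1,100+c[1]/2.1)
for n,c,z in [('knobtop',(331,149),126),('wbody',(332,165),89),('hole',(363,284),45),('bore',(682,172),36),('holder',(108,303),62),('styTop',(91,296),137),('jar',(697,45),100),('jarEdge',(690,95),0)]: print(n,np.round(ray(p,g(c),z)))
w=capture('wrist'); print(w['tool_from_camera'],w['fov_y']); print(tips_ahead() if callable(tips_ahead) else tips_ahead)
E
```

```text
knobtop [616.  63. 126.]
wbody [608.  64.  89.]
hole [485.  28.  45.]
bore [ 621. -331.   36.]
holder [458. 300.  62.]
styTop [457. 297. 137.]
jar [ 749. -332.  100.]
jarEdge [ 724. -355.    0.]
[[-4.41568162e-04 -9.44330924e-01 -3.28996826e-01  8.41414383e+01]
 [ 9.99999884e-01 -4.80081088e-04  3.58280263e-05 -7.16988053e-01]
 [-1.91778667e-04 -3.28996772e-01  9.44331026e-01 -1.26846772e+02]
 [ 0.00000000e+00  0.00000000e+00  0.00000000e+00  1.00000000e+00]] 62.409854878060905
17.0
```

Request:
drive_tool:
  commands: "0.3 0.2 0 0 0 0 100;0.35 0.2 0 0 0 0 100;0.35 0.2 0 0 0 0 100;0.35 0.2 0 0 0 0 100;0.35 0.2 0 0 0 0 100;0.35 0.2 0 0 0 0 100;0.35 0.2 0 0 0 0 100;0.35 0.2 0 0 0 0 100;0.35 0.1 0 0 0 0 100;0.2 0 0 0 0 0 100;0 0 0 0 0 0 100;0 0 0 0 0 0 100"

```text
time_s: 2.2
eef_pos: [559.6, -302.0, 247.6]
ee_rot: [-0.0, 0.974, 0.225, -0.0]
force: [-0.7, 0.3, 0.3]
grip_width: 1.002
grip_force: 0.0
```

```bash
python3 - <<'E'
from h import *
s=sense(); p=capture('wrist'); cv2.imwrite('pics/w1.png',p['pixels'])
np.savez('w1.npz',pos=s['eef_pos'],q=s['ee_rot'])
for k,z in dict(bore_middle=36,bore_small=36,bore_large=36,large_weight_center=52).items():
    for b in boxes_of(p,k)[:3]: print(k,np.round(b['position']),round(b['confidence'],2),np.round(ray(p,b['position'],z,s),1))
print(proj(p,[621,-331,36],s))
E
```

```text
bore_middle [336. 133.] 0.61 [ 624.7 -329.1   36. ]
bore_small [287. 202.] 0.66 [ 542.1 -317.8   36. ]
bore_large [248. 246.] 0.57 [ 479.8 -301.3   36. ]
large_weight_center [242. 272.] 0.97 [ 457.4 -306.4   52. ]
[np.float64(335.9196481657308), np.float64(137.64338468172653)]
```

View pics/w1.png

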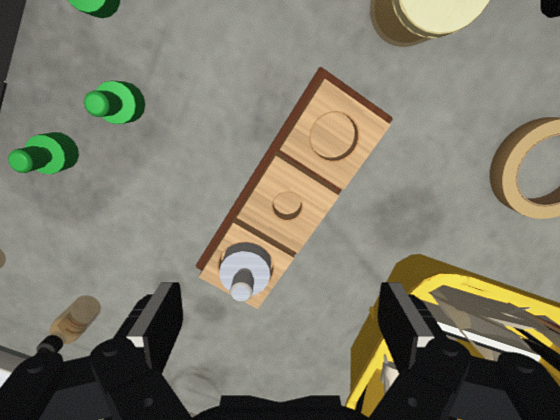

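The wrist picture shows the stand: middle bore at about (333,135), small bore at (287,204), large weight at (244,270). I'll take one closer view of the bore before fetching the weight.

Request:
drive_tool:
  commands: "0.3 -0.1 -0.3 0 0 0 100;0.1 -0.1 -0.3 0 0 0 100;0 0 -0.2 0 0 0 100;0 0 0 0 0 0 100;0 0 0 0 0 0 100"

```text
time_s: 2.87
eef_pos: [597.3, -322.1, 169.7]
ee_rot: [-0.0, 0.975, 0.224, -0.0]
force: [-0.1, -0.2, 0.9]
grip_width: 1.002
grip_force: 0.0
```

```bash
cat >> h.py <<'E'
def look(name,items,n=1):
    for i in range(n):
        s=sense(); p=capture('wrist')
        for k,z in items.items():
            for b in boxes_of(p,k)[:2]: print(k,np.round(b['position']),round(b['confidence'],2),np.round(ray(p,b['position'],z,s),1))
    cv2.imwrite(f'pics/{name}.png',p['pixels']); np.save(f'{name}.npy',dict(s=s,p=p),allow_pickle=True)
    return s,p
def load(name): d=np.load(f'{name}.npy',allow_pickle=True).item(); return d['s'],d['p']
E
python3 - <<'E'
from h import *
s,p=look('w2',dict(bore_middle=36,bore_small=36),2); print(s['eef_pos'])
E
```

```text
bore_middle [304. 178.] 0.82 [ 624.1 -328.7   36. ]
bore_small [251. 260.] 0.79 [ 542.6 -320.6   36. ]
bore_middle [300. 178.] 0.75 [ 624.3 -326.6   36. ]
bore_small [247. 260.] 0.67 [ 541.7 -318.2   36. ]
[ 598.15792904 -322.31588763  172.2455386 ]
```

View pics/w2.png

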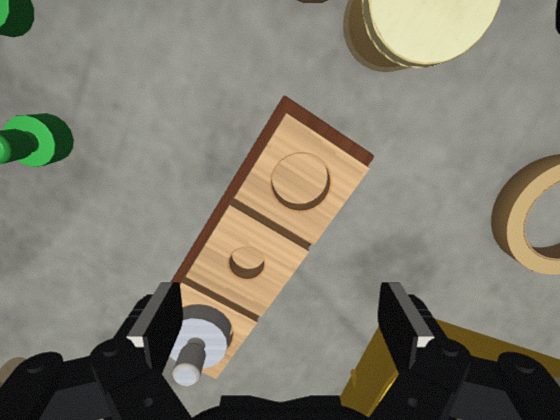

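The close view shows the middle bore's rim spanning columns 271–329 and rows 152–210, so its centre is about (300,181). The small bore is at (247,262).

```bash
python3 - <<'E'
from h import *
s,p=load('w2')
Z=[]
for i in range(4):
    c=sense(); Z.append(c['eef_pos']); p2=capture('wrist')
print(np.round(Z,1))
s2=dict(s); s2['eef_pos']=np.array([599.2,-322.3,168.3])
# model fit of the rim: sample circle points project, maximize gradient
g=cv2.GaussianBlur(cv2.cvtColor(p['pixels'],cv2.COLOR_BGR2GRAY),(0,0),1.5).astype(float)
gx=cv2.Sobel(g,cv2.CV_64F,1,0);gy=cv2.Sobel(g,cv2.CV_64F,0,1)
m=np.hypot(gx,gy)
t=np.linspace(0,2*np.pi,90,endpoint=False)
for st in (s,s2):
    best=[]
    c0=ray(p,(300,181),36,st); print(c0)
    for dx in np.arange(-6,6.1,.5):
        for dy in np.arange(-6,6.1,.5):
            v=np.mean([np.clip(m[int(round(q[1])),int(round(q[0]))],0,60) for q in (proj(p,[c0[0]+dx+23*np.cos(a),c0[1]+dy+23*np.sin(a),36],st) for a in t)])
            best.append((v,c0[0]+dx,c0[1]+dy))
    print(sorted(best)[-4:])
E
```

```text
[[ 598.  -322.1  171.2]
 [ 598.  -322.   170.8]
 [ 597.9 -322.   170.5]
 [ 597.9 -321.9  170.2]]
[ 621.81489211 -327.98057527   36.        ]
[(np.float64(48.15573509401846), np.float64(622.314892109905), np.float64(-327.98057526999315)), (np.float64(48.20357142700997), np.float64(619.314892109905), np.float64(-327.98057526999315)), (np.float64(48.2802621159249), np.float64(622.314892109905), np.float64(-327.48057526999315)), (np.float64(48.94989246394032), np.float64(619.314892109905), np.float64(-327.48057526999315))]
[ 623.62695894 -327.31534882   36.        ]
[(np.float64(48.43631290407304), np.float64(624.1269589372818), np.float64(-326.8153488205263)), (np.float64(48.497554382545644), np.float64(623.6269589372818), np.float64(-326.8153488205263)), (np.float64(49.19442761485057), np.float64(624.1269589372818), np.float64(-327.3153488205263)), (np.float64(49.33850931938469), np.float64(623.6269589372818), np.float64(-327.3153488205263))]
```

Request:
drive_tool:
  commands: "0 0.1 0.3 0 0 0 100;0 0.3 0.3 0 0 0 100;-0.1 0.38 0.2 0 0 0 100;-0.1 0.38 0 0 0 0 100;-0.1 0.38 0 0 0 0 100;-0.1 0.38 0 0 0 0 100;-0.1 0.38 0 0 0 0 100;-0.1 0.38 0 0 0 0 100;-0.1 0.38 0 0 0 0 100;-0.08 0.26 0 0 0 0 100;0 0.1 0 0 0 0 100;0 0 0 0 0 0 100;0 0 0 0 0 0 100;0 0 0 0 0 0 100;0 0 0 0 0 0 100"

```text
time_s: 4.62
eef_pos: [520.8, 16.1, 247.8]
ee_rot: [0.0, 0.975, 0.223, -0.0]
force: [-0.5, -0.2, 0.2]
grip_width: 1.005
grip_force: 0.0
```

```bash
python3 - <<'E'
from h import *
s,p=look('w3',dict(weight_center=94,aperture=45),2); print(s['eef_pos'],s['ee_rot'])
E
```

```text
weight_center [69. 73.] 0.94 [539.3 202.1  94. ]
weight_center [418. 111.] 0.82 [630.2 -49.4  94. ]
aperture [244. 109.] 0.78 [568.9  76.   45. ]
weight_center [67. 71.] 0.91 [540.1 204.4  94. ]
weight_center [341. 246.] 0.75 [503. -51.  94.]
aperture [245. 111.] 0.69 [567.7  75.3  45. ]
[520.6075172   16.63278151 247.82486499] [-2.41358362e-05  9.74735996e-01  2.23360075e-01 -1.17273768e-04]
```

View pics/w3.png

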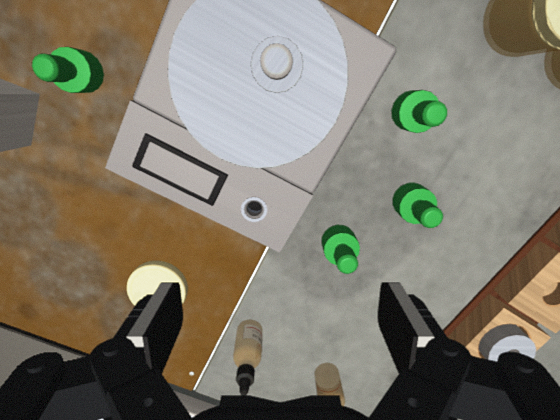

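The wrist view shows the weight's knob at (277,60), its body circle centred at about (276,66), and the rimmed hole at (254,209).

```bash
python3 - <<'E'
from h import *
s,p=load('w3')
print(ray(p,(277,60),124,s),ray(p,(276.5,66),89,s),ray(p,(254,209),46,s))
im=p['pixels'][170:245,215:295]; g=cv2.cvtColor(im,cv2.COLOR_BGR2GRAY)
_,b=cv2.threshold(g,90,255,cv2.THRESH_BINARY_INV)
n,l,st,c=cv2.connectedComponentsWithStats(b)
for i in range(1,n):
  if st[i,4]>60: print(st[i],c[i]+[215,170])
E
```

```text
[613.20389285  64.30916576 124.        ] [611.65431039  64.29098703  89.        ] [485.16660965  29.07479695  46.        ]
[  0   0  13  31 195] [219.29230769 181.66153846]
[ 31  31  16  15 185] [253.73513514 207.96756757]
```

Request:
drive_tool:
  commands: "0.3 0.15 -0.1 0 0 0 100;0.4 0.2 -0.2 0 0 0 100;0.22 0.12 -0.2 0 0 0 100;0 0 -0.2 0 0 0 100;0 0 0 0 0 0 100;0 0 0 0 0 0 100;0 0 0 0 0 0 100;0 0 0 0 0 0 100"

```text
time_s: 5.58
eef_pos: [606.7, 61.1, 182.9]
ee_rot: [0.0, 0.975, 0.224, 0.001]
force: [-0.6, -0.0, -0.1]
grip_width: 0.996
grip_force: 0.0
```

```bash
python3 - <<'E'
from h import *
for i in range(3): s=sense(); p=capture('wrist'); print(s['eef_pos'])
cv2.imwrite('pics/w4.png',p['pixels']); np.save('w4.npy',dict(s=s,p=p),allow_pickle=True)
print(proj(p,[612.5,64.3,124],s),proj(p,[612.5,64.3,89],s))
E
```

```text
[606.71354654  61.07967659 182.91524729]
[606.67359417  61.112876   182.76711461]
[606.61555299  61.1621616  182.48226655]
[np.float64(280.57610309125687), np.float64(233.94658916845808)] [np.float64(280.41034919055716), np.float64(213.9446113888535)]
```

View pics/w4.png

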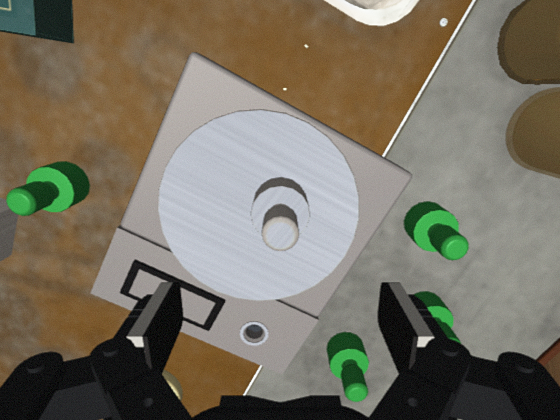

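The knob is at (280,233), within a pixel of the prediction. I'll descend, grip and lift.

Request:
drive_tool:
  commands: "0.06 0.03 -0.15 0 0 0 100;0 0 -0.25 0 0 0 100;0 0 -0.2 0 0 0 100;0 0 -0.1 0 0 0 100;0 0 0 0 0 0 100;0 0 0 0 0 0 100;0 0 0 0 0 0 100"

```text
time_s: 6.32
eef_pos: [613.1, 64.4, 112.6]
ee_rot: [0.0, 0.975, 0.224, 0.001]
force: [0.1, -0.4, -0.9]
grip_width: 1.003
grip_force: 0.0
```

Request:
drive_tool:
  commands: "0 0 -0.01 0 0 0 20;0 0 0 0 0 0 10;0 0 0 0 0 0 10;0 0 0 0 0 0 10;0 0 0 0 0 0 10;0 0 0 0 0 0 10;0 0 0 0 0 0 10;0 0 0 0 0 0 10;0 0 0 0 0 0 10;0 0 0 0 0 0 10"
  force: 50

```text
time_s: 7.15
eef_pos: [612.6, 64.5, 110.2]
ee_rot: [0.0, 0.975, 0.224, 0.0]
force: [0.2, -0.5, 3.8]
grip_width: 0.243
grip_force: 48.7
```

Request:
drive_tool:
  commands: "0 0 0.1 0 0 0 10;0 0 0.25 0 0 0 10;0 -0.05 0.25 0 0 0 10;0.01 -0.2 0 0 0 0 10;0.01 -0.35 0 0 0 0 10;0.01 -0.38 0 0 0 0 10;0.01 -0.38 0 0 0 0 10;0.01 -0.38 0 0 0 0 10;0.01 -0.38 0 0 0 0 10;0.01 -0.38 0 0 0 0 10;0.01 -0.38 0 0 0 0 10;0.01 -0.38 0 0 0 0 10;0.01 -0.3 0 0 0 0 10;0 -0.2 0 0 0 0 10;0 -0.14 0 0 0 0 10;0 0 0 0 0 0 10;0 0 0 0 0 0 10;0 0 0 0 0 0 10;0 0 0 0 0 0 10;0 0 0 0 0 0 10"

```text
time_s: 8.82
eef_pos: [622.7, -324.5, 170.2]
ee_rot: [-0.0, 0.974, 0.225, -0.0]
force: [-0.1, 0.3, -2.2]
grip_width: 0.243
grip_force: 49.3
```

```bash
python3 - <<'E'
from h import *
s,p=look('w5',dict(bore_middle=36,bore_small=36,weight_center=0),1); print(s['eef_pos'],s['force'],s['grip_width'])
c=s['eef_pos']+[0,0,-49]
print(proj(p,c,s),proj(p,[622.3,-327.7,36],s))
E
```

```text
bore_middle [286. 196.] 0.74 [ 630.5 -325.1   36. ]
bore_small [213. 270.] 0.64 [ 545.1 -298.4   36. ]
weight_center [ 26. 168.] 0.97 [ 545.7 -115.9    0. ]
weight_center [279. 274.] 0.81 [ 548.7 -359.     0. ]
[ 622.66008649 -324.50004254  170.17563508] [-0.05310839  0.29285112 -2.21446001] 0.24274233447314314
[np.float64(281.21128660157115), np.float64(251.35331587772504)] [np.float64(284.2570037922024), np.float64(206.64694310791972)]
```

View pics/w5.png

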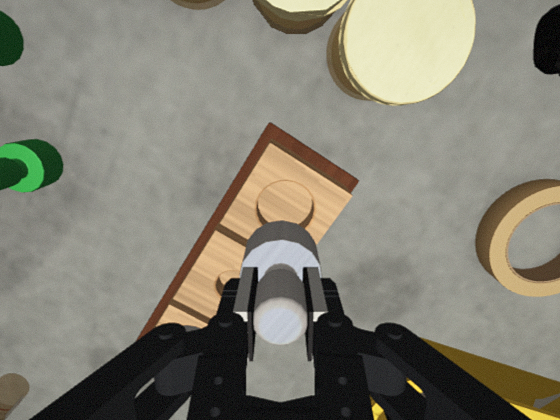

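The weight is held upright, centred on column 281, and the bore is at (285.5,207), about 4 mm further in −y. I'll correct that and lower.

Request:
drive_tool:
  commands: "0 -0.04 -0.2 0 0 0 10;0 0 -0.3 0 0 0 10;0 0 -0.2 0 0 0 10;0 0 -0.1 0 0 0 10;0 0 0 0 0 0 10;0 0 0 0 0 0 10;0 0 0 0 0 0 10;0 0 0 0 0 0 10;0 0 0 0 0 0 10"

```text
time_s: 9.77
eef_pos: [622.8, -329.8, 91.4]
ee_rot: [0.001, 0.975, 0.224, 0.001]
force: [-0.5, 0.5, -3.4]
grip_width: 0.245
grip_force: 49.4
```

```bash
python3 - <<'E'
from h import *
s,p=look('w6',dict(bore_middle=36),1); print(s['eef_pos'],s['force'],s['grip_width'])
print(proj(p,[622.5,-328,36],s))
cv2.imwrite('pics/w6c.png',cv2.resize(p['pixels'][150:350,180:390],None,fx=2.8,fy=2.8))
E
```

```text
bore_middle [276. 218.] 0.55 [ 637.3 -319.8   36. ]
[ 622.84644691 -329.80635316   91.38325549] [-0.49731095  0.51611295 -3.39873585] 0.24537501614675725
[np.float64(277.8805896735437), np.float64(245.87286163154323)]
```

View pics/w6c.png

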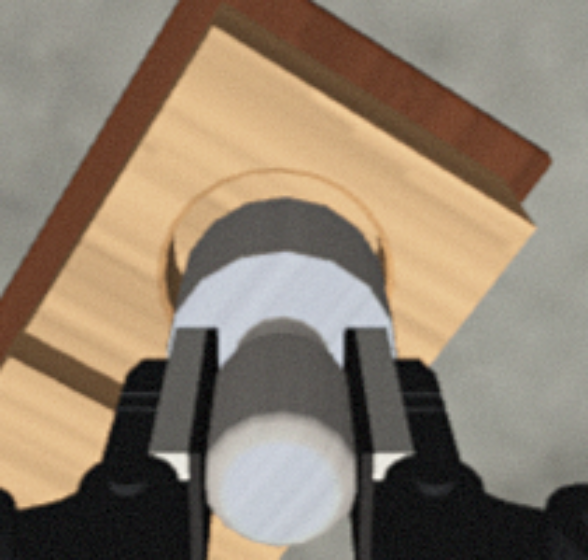

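```bash
python3 - <<'E'
from h import *
s,p=load('w6'); t=np.linspace(0,2*np.pi,180)
def ext(c,r,z):
    q=np.array([proj(p,[c[0]+r*np.cos(a),c[1]+r*np.sin(a),z],s) for a in t]); return q.min(0).round(1),q.max(0).round(1)
print('rim pred',ext((622.5,-328),23,36)); print('foot pred',ext(s['eef_pos'][:2],20,43))
print('obs rim left/right',180+160/2.8,180+392/2.8,'top',150+168/2.8,' foot top',150+198/2.8, 'foot L/R',180+175/2.8,180+388/2.8)
E
```

```text
rim pred (array([237.9, 208. ]), array([317.8, 281. ]))
foot pred (array([245.1, 218.2]), array([316.9, 283.4]))
obs rim left/right 237.14285714285714 320.0 top 210.0  foot top 220.71428571428572 foot L/R 242.5 318.57142857142856
```

Request:
drive_tool:
  commands: "0 0.012 0 0 0 0 10;0 0 -0.05 0 0 0 10;0 0 -0.05 0 0 0 10;0 0 -0.05 0 0 0 10;0 0 -0.05 0 0 0 10;0 0 0 0 0 0 10;0 0 0 0 0 0 10;0 0 0 0 0 0 10"

```text
time_s: 10.53
eef_pos: [622.5, -328.4, 70.1]
ee_rot: [0.0, 0.975, 0.224, 0.0]
force: [-0.4, 0.6, -2.3]
grip_width: 0.244
grip_force: 49.4
```

Request:
drive_tool:
  commands: "0 0 -0.03 0 0 0 10;0 0 -0.02 0 0 0 10;0 0 -0.01 0 0 0 10;0 0 0 0 0 0 10;0 0 0 0 0 0 10;0 0 0 0 0 0 10"

```text
time_s: 11.03
eef_pos: [622.5, -328.4, 64.3]
ee_rot: [0.0, 0.975, 0.224, 0.0]
force: [-0.5, 0.2, 0.6]
grip_width: 0.238
grip_force: 49.6
```

Request:
drive_tool:
  commands: "0 0 0 0 0 0 40;0 0 0 0 0 0 60;0 0 0 0 0 0 60;0 0 0 0 0 0 60;0 0 0 0 0 0 60;0 0 0 0 0 0 60;0 0 0.2 0 0 0 60;0 0 0.3 0 0 0 60;0 0 0.4 0 0 0 60;0 0 0.4 0 0 0 60;0 0 0.4 0 0 0 60;0 0 0 0 0 0 60;0 0 0 0 0 0 60"

```text
time_s: 12.12
eef_pos: [623.0, -328.6, 236.7]
ee_rot: [0.002, 0.975, 0.224, 0.002]
force: [0.9, -0.4, -0.9]
grip_width: 0.6
grip_force: 0.0
```

```bash
python3 - <<'E'
from h import *
s,p=look('w7',dict(weight_center=48),1); print(s['eef_pos'],s['force'],s['grip_width'])
print(proj(p,[622.5,-328.4,80],s),proj(p,[622.5,-328.4,43],s))
cv2.imwrite('pics/w7c.png',cv2.resize(p['pixels'][120:370,130:430],None,fx=2,fy=2))
E
```

```text
weight_center [ 61. 151.] 0.8 [ 566.9 -135.6   48. ]
weight_center [ 12. 198.] 0.72 [ 503.7 -105.2   48. ]
[ 622.97416383 -328.64634708  236.67575654] [ 0.88698674 -0.42305446 -0.87481263] 0.599806716217061
[np.float64(279.37865292369685), np.float64(197.2400652214779)] [np.float64(279.2500453546003), np.float64(186.1939106912319)]
```

View pics/w7c.png

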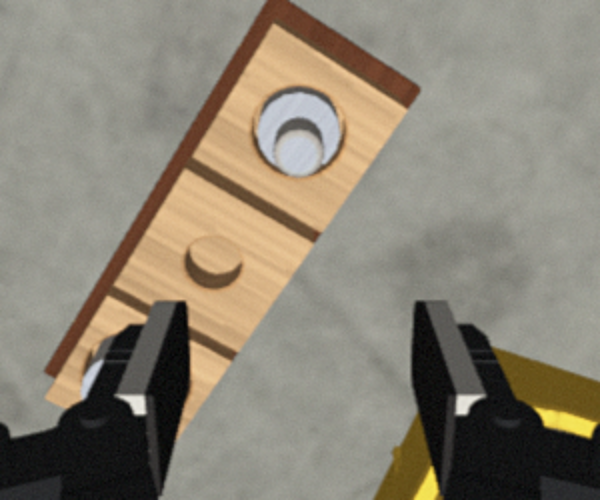

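The weight sits in the middle bore with its knob at crop (298,153), exactly where the prediction puts a seated weight, and it is released. Next the stylus holder.

Request:
drive_tool:
  commands: "-0.05 0.15 0 0 0 0 60;-0.1 0.3 0 0 0 0 60;-0.13 0.38 0 0 0 0 60;-0.13 0.38 0 0 0 0 60;-0.13 0.38 0 0 0 0 60;-0.13 0.38 0 0 0 0 60;-0.13 0.38 0 0 0 0 60;-0.13 0.38 0 0 0 0 60;-0.13 0.38 0 0 0 0 60;-0.13 0.38 0 0 0 0 60;-0.13 0.38 0 0 0 0 60;-0.13 0.38 0 0 0 0 60;-0.13 0.38 0 0 0 0 60;-0.13 0.38 0 0 0 0 60;-0.13 0.38 0 0 0 0 60;-0.12 0.36 0 0 0 0 60;-0.1 0.26 0 0 0 0 60;-0.05 0.1 0 0 0 0 60;0 0 0 0 0 0 60;0 0 0 0 0 0 60"

```text
time_s: 13.88
eef_pos: [411.3, 282.1, 233.1]
ee_rot: [0.0, 0.975, 0.224, -0.001]
force: [0.5, -1.7, 0.3]
grip_width: 0.599
grip_force: 0.0
```

Request:
drive_tool:
  commands: "0 0 0 0 0 0 60;0 0 0 0 0 0 60;0 0 0 0 0 0 60"

```text
time_s: 14.13
eef_pos: [412.0, 281.7, 233.9]
ee_rot: [0.0, 0.975, 0.223, -0.0]
force: [-0.3, 1.3, -0.3]
grip_width: 0.601
grip_force: 0.0
```

```bash
python3 - <<'E'
from h import *
s,p=look('w8',dict(stylus_handle=102,holder=62),2); print(s['eef_pos'],s['ee_rot'],s['joints'])
E
```

```text
stylus_handle [285. 140.] 0.71 [459.  300.8 102. ]
holder [281. 122.] 0.83 [466.6 307.8  62. ]
stylus_handle [286. 139.] 0.93 [459.6 301.2 102. ]
stylus_handle [509. 143.] 0.5 [528.8 151.7 102. ]
holder [284. 122.] 0.91 [467.1 306.3  62. ]
[411.72813279 282.20481187 233.98394976] [4.04835444e-06 9.74695098e-01 2.23538509e-01 2.94396069e-05] [ 3.65725259e-01  2.67859129e-01  1.59625855e+00 -1.69751038e-05
  1.27741780e+00  1.48563981e+00]
```

View pics/w8.png

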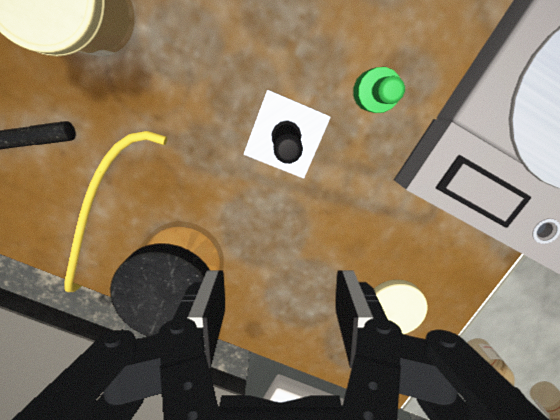

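The holder's white top is centred at about (287,135), and the handle's end is at (288,149). The hole is at (547,231), and a dark cylinder stands at about (165,280), left and nearer the robot. I'll compute positions from these numerically.

```bash
python3 - <<'E'
from h import *
s,p=load('w8')
im=p['pixels']; g=cv2.cvtColor(im,cv2.COLOR_BGR2GRAY)
# white block
w=(im.min(2)>190).astype(np.uint8); w=cv2.morphologyEx(w,cv2.MORPH_OPEN,np.ones((3,3)))
n,l,st,c=cv2.connectedComponentsWithStats(w)
for i in range(1,n):
  if st[i,4]>1500 and 240<c[i][0]<330 and c[i][1]<200:
    pts=np.argwhere(l==i)[:,::-1].astype(np.float32); r=cv2.minAreaRect(pts); print('holder',r,ray(p,r[0],62,s))
b=(g<70).astype(np.uint8); b[:, :250]=0;b[:,325:]=0;b[:100]=0;b[175:]=0
pts=np.argwhere(b)[:,::-1]; print('dark',pts.min(0),pts.max(0))
q=pts[pts[:,1]>pts[:,1].max()-10]; print('end cx',q[:,0].min(),q[:,0].max())
t=np.linspace(0,6.28,90)
for x,y in [(459,301),(460,302),(461,301),(460,300),(459,299)]:
    e=lambda r,z:np.array([proj(p,[x+r*np.cos(a),y+r*np.sin(a),z],s) for a in t])
    a=np.vstack([e(10,137),e(13,67)]); print((x,y),a.min(0).round(1),a.max(0).round(1))
tp=capture('top')
for z in (60,100): print('cyl',z,ray(tp,(90+55/2.1,100+475/2.1),z), ray(p,(158,285),z,s))
s4,p4=load('w4')
for ss,pp,uv in ((s,p,(547,231)),(s4,p4,(254,333))): print('hole',ray(pp,uv,46,ss))
E
```

```text
holder ((285.9655456542969, 134.08621215820312), (68.707275390625, 68.8929672241211), 21.801406860351562) [459.08432716 300.18036473  62.        ]
dark [272 121] [302 162]
end cx 275 301
(459, 301) [269.5 118.3] [302.3 162.5]
(460, 302) [268.9 116.6] [301.6 160.5]
(461, 301) [270.5 116. ] [303.7 159.8]
(460, 300) [271.1 117.7] [304.4 161.8]
(459, 299) [271.7 119.4] [305.1 163.9]
cyl 60 [278.78827449 342.99491449  60.        ] [271.95989896 349.54544129  60.        ]
cyl 100 [281.61184294 330.69639692 100.        ] [300.5709538  345.55240958 100.        ]
hole [485.2655093   27.82472363  46.        ]
hole [484.73350412  29.05891964  46.        ]
```

Request:
drive_tool:
  commands: "0.2 0.08 -0.05 0 0 0 60;0.27 0.1 -0.1 0 0 0 60;0 0 -0.25 0 0 0 60;0 0 -0.15 0 0 0 60;0 0 -0.05 0 0 0 60;0 0 0 0 0 0 60;0 0 0 0 0 0 60;0 0 0 0 0 0 60"

```text
time_s: 15.15
eef_pos: [458.8, 300.9, 175.3]
ee_rot: [-0.0, 0.975, 0.224, 0.001]
force: [-0.4, 0.0, -0.3]
grip_width: 0.601
grip_force: 0.0
```

```bash
python3 - <<'E'
from h import *
s,p=look('w9',dict(stylus_handle=102),1); print(s['eef_pos'])
im=p['pixels'];g=cv2.cvtColor(im,cv2.COLOR_BGR2GRAY)
t=np.linspace(0,6.28,90)
x,y=458.8,300.2
e=np.array([proj(p,[x+10*np.cos(a),y+10*np.sin(a),137],s) for a in t]); print(e.min(0),e.max(0))
c=e.mean(0).astype(int); print(c)
w=(im.min(2)>190).astype(np.uint8); n,l,st,cc=cv2.connectedComponentsWithStats(w)
for i in range(1,n):
  if st[i,4]>1500: pts=np.argwhere(l==i)[:,::-1].astype(np.float32); r=cv2.minAreaRect(pts); print('holder',r,ray(p,r[0],62,s))
b=(g<70).astype(np.uint8); b[:,:c[0]-40]=0;b[:,c[0]+40:]=0
pts=np.argwhere(b[:330])[:,::-1]
for r in range(c[1]-60,c[1]+40,8): 
  q=np.where(b[r])[0]; print(r,(q.min(),q.max(),(q.min()+q.max())/2) if len(q) else None, proj(p,[x,y,102],s)[0])
E
```

```text
stylus_handle [283. 240.] 0.94 [456.2 298.5 102. ]
[458.83605862 300.91280712 175.32735704]
[263.57765217 243.56461848] [301.2872251 277.5067209]
[282 260]
holder ((24.5, 66.5), (133.0, 49.0), 90.0) [476.96926629 492.151276    62.        ]
holder ((282.6171875, 214.88719177246094), (79.00232696533203, 74.36715698242188), 21.317913055419922) [458.52149814 299.30542967  62.        ]
200 (np.int64(283), np.int64(283), np.float64(283.0)) 282.0251754122123
208 (np.int64(268), np.int64(296), np.float64(282.0)) 282.0251754122123
216 (np.int64(266), np.int64(298), np.float64(282.0)) 282.0251754122123
224 (np.int64(267), np.int64(297), np.float64(282.0)) 282.0251754122123
232 (np.int64(268), np.int64(296), np.float64(282.0)) 282.0251754122123
240 (np.int64(267), np.int64(297), np.float64(282.0)) 282.0251754122123
248 (np.int64(266), np.int64(298), np.float64(282.0)) 282.0251754122123
256 (np.int64(265), np.int64(299), np.float64(282.0)) 282.0251754122123
264 (np.int64(266), np.int64(299), np.float64(282.5)) 282.0251754122123
272 (np.int64(271), np.int64(294), np.float64(282.5)) 282.0251754122123
280 None 282.0251754122123
288 None 282.0251754122123
296 None 282.0251754122123
```

Request:
drive_tool:
  commands: "0 -0.007 -0.2 0 0 0 60;0 0 -0.25 0 0 0 60;0 0 -0.2 0 0 0 60;0 0 -0.1 0 0 0 60;0 0 0 0 0 0 50;0 0 0 0 0 0 40;0 0 0 0 0 0 10;0 0 0 0 0 0 10;0 0 0 0 0 0 10;0 0 0 0 0 0 10;0 0 0 0 0 0 10;0 0 0 0 0 0 10;0 0 0 0 0 0 10;0 0 0 0 0 0 10"
  force: 60

```text
time_s: 16.42
eef_pos: [459.2, 300.3, 100.6]
ee_rot: [-0.0, 0.975, 0.224, 0.001]
force: [-0.3, -0.5, 6.6]
grip_width: 0.221
grip_force: 58.4
```

Request:
drive_tool:
  commands: "0 0 0.1 0 0 0 10;0 0 0.25 0 0 0 10;0 0 0.3 0 0 0 10;0 0 0.2 0 0 0 10;0.01 -0.1 0 0 0 0 10;0.03 -0.3 0 0 0 0 10;0.03 -0.35 0 0 0 0 10;0.03 -0.35 0 0 0 0 10;0.03 -0.35 0 0 0 0 10;0.03 -0.35 0 0 0 0 10;0.03 -0.35 0 0 0 0 10;0.03 -0.3 0 0 0 0 10;0.03 -0.2 0 0 0 0 10;0.01 -0.06 0 0 0 0 10;0 0 0 0 0 0 10;0 0 0 0 0 0 10;0 0 0 0 0 0 10;0 0 0 0 0 0 10;0 0 0 0 0 0 10"

```text
time_s: 18.0
eef_pos: [484.3, 29.9, 184.0]
ee_rot: [-0.0, 0.974, 0.225, -0.0]
force: [-0.3, 0.0, -0.7]
grip_width: 0.217
grip_force: 58.7
```

```bash
python3 - <<'E'
from h import *
s,p=look('wa',dict(stylus_tip=100,stylus_handle=190,aperture=45),1); print(s['eef_pos'],s['ee_rot'],s['force'],s['grip_width'])
x=s['eef_pos']; print('tip pred',proj(p,x+[0,0,-88.6],s),'pin top',proj(p,x+[0,0,-40],s),'hole pred',proj(p,[485,28.7,46],s))
im=p['pixels'];g=cv2.cvtColor(im,cv2.COLOR_BGR2GRAY)
h=np.array(proj(p,[485,28.7,46],s)).astype(int)
np.set_printoptions(linewidth=250)
print(g[h[1]-24:h[1]+60:2,h[0]-28:h[0]+28:2])
E
```

```text
stylus_tip [278. 318.] 0.85 [421.1   1.4 100. ]
stylus_tip [281. 199.] 0.4 [502.   38.8 100. ]
stylus_handle [278. 320.] 0.7 [479.3  29.3 190. ]
aperture [273.  96.] 0.7 [554.9  70.6  45. ]
[484.32670363  29.87559202 183.9752893 ] [-5.24751716e-05  9.74431285e-01  2.24685707e-01 -2.19118272e-05] [-0.33410652  0.00141465 -0.70253139] 0.2173861788878821
tip pred [np.float64(280.9909044197148), np.float64(225.55589070802526)] pin top [np.float64(281.2671861830947), np.float64(258.6684894311)] hole pred [np.float64(282.4910692453883), np.float64(203.0120936048746)]
[[197 194 192 ... 191 185 186]
 [194 195 195 ... 190 189 189]
 [195 192 194 ... 190 184 187]
 ...
 [112 109  27 ... 136 154 154]
 [110  82  14 ... 123 160 155]
 [113  51  36 ...  73 161 154]]
```

```bash
python3 - <<'E'
from h import *
s,p=load('wa'); g=cv2.cvtColor(p['pixels'],cv2.COLOR_BGR2GRAY)
for r in range(184,272,3): print(r,' '.join('%3d'%v for v in g[r,258:308:2]))
E
```

```text
184 193 189 189 194 193 195 194 194 190 185 188 184 187 189 189 191 192 188 183 190 190 191 186 188 187
187 195 196 198 192 192 195 195 198 189 191 190 185 171 186 174 181 191 190 188 191 191 188 187 188 185
190 190 189 189 196 196 192 191 177 230 232 228 234 228 234 231 230 223 194 186 188 189 188 187 189 191
193 192 190 193 194 198 185 229 233 211 141  82  64  58  71 110 156 214 231 207 185 189 188 187 188 186
196 192 192 191 193 186 227 230 161  83  46  48  47  43  38  43  35 125 180 228 188 184 185 186 187 192
199 191 190 190 194 213 230 181  99  41  43  47  44  44  42  42  44  40 135 212 230 198 191 187 188 182
202 190 189 193 192 220 228 156 101  66  47  41  39  40  35  41  52  81 131 171 228 214 190 190 191 192
205 192 190 191 190 213 232 163 125  62  87  86  81  76  83  81  78  68 152 185 227 204 189 195 186 189
208 184 185 183 188 203 231 192 145 119  68  68  69  69  68  68  81 153 149 227 205 194 190 191 189 190
211 186 184 186 183 186 213 231 208 138 155 144 122 119 128 154 153 173 229 219 197 186 188 192 189 186
214 182 188 186 185 186 182 201 228 230 220 169 153 136 160 
[... 1319 characters left out ...]
  32  16  14  11  15  20  17  16  13  21  21  27  35  27  26  11 117 159 174
256  53  25  35  31  22  16  10  11  18  13  19  24   0   1  13  11   9  18  23  33  33  25  41 151 157
259  14  28  31  18  14  14  18  17  16  21  13  18  14  12  12  15   7  17  15  19  22  31  17 123 160
262  25  40  28  13  13  15  22  10  18  10  14  16  11  14  19  16  22  11  21  11  17  30  21  53 167
265  27  34  18  22  13   3  10  21  14  14  13  15   1   7  16   8  15  12  10   9  17  22  27  27 150
268  14  23  14  14  16  14  15  23  15  18  20  20  17  14  15  17  16   7   9   3  15  14  16  44 102
271  18  11  13  10   7  16   9   5  11  18   7  17  17  14  15   0  18   9  16   9   8  21  17  23 104
```

```bash
python3 - <<'E'
from h import *
s,p=load('wa'); t=np.linspace(0,6.28,180); x=s['eef_pos']
for d in (0,2,4,6):
  e=lambda r,z:np.array([proj(p,x+[r*np.cos(a),r*np.sin(a),z+d],s) for a in t])
  a=e(3,-88.6);b=e(13,-38.6);c=e(13,-33.6); print(d,a.min(0).round(1),a.max(0).round(1),b.min(0).round(1),b.max(0).round(1),c.max(0).round(1))
E
```

```text
0 [276.5 221.3] [285.5 229.7] [256.8 237.3] [305.8 281.4] [306.5 286.3]
2 [276.5 222.4] [285.5 230.9] [256.5 238.8] [306.1 283.3] [306.8 288.3]
4 [276.4 223.5] [285.6 232. ] [256.3 240.4] [306.3 285.3] [307.  290.4]
6 [276.4 224.6] [285.6 233.2] [256. 242.] [306.6 287.3] [307.3 292.5]
```

Request:
drive_tool:
  commands: "0.007 -0.012 -0.1 0 0 0 10;0 0 -0.15 0 0 0 10;0 0 -0.12 0 0 0 10;0 0 -0.04 0 0 0 10;0 0 0 0 0 0 10;0 0 0 0 0 0 10;0 0 0 0 0 0 10;0 0 0 0 0 0 10"

```text
time_s: 18.87
eef_pos: [485.5, 27.7, 143.6]
ee_rot: [0.0, 0.975, 0.224, 0.001]
force: [-0.1, -0.7, 0.1]
grip_width: 0.221
grip_force: 58.7
```

```bash
python3 - <<'E'
from h import *
s,p=look('wb',dict(aperture=45),1); print(s['eef_pos'],s['force'])
x=s['eef_pos'];t=np.linspace(0,6.28,180)
e=lambda c,r,z:np.array([proj(p,[c[0]+r*np.cos(a),c[1]+r*np.sin(a),z],s) for a in t])
for n,a in (('tip',e(x,3,x[2]-88.6)),('collar',e(x,13,x[2]-38.6)),('rim',e((485,28.7),8,46))): print(n,a.min(0).round(1),a.max(0).round(1))
g=cv2.cvtColor(p['pixels'],cv2.COLOR_BGR2GRAY); h=a.mean(0).astype(int)
for r in range(h[1]-22,h[1]+34,2): print(r,' '.join('%3d'%v for v in g[r,h[0]-26:h[0]+28:2]))
print(h[0]-26)
E
```

```text
aperture [262. 104.] 0.61 [549.9  71.8  45. ]
[485.46031931  27.74999701 143.5593374 ] [-0.05943739 -0.68642041  0.13019778]
tip [276.4 221.5] [285.4 229.9]
collar [256.7 237.4] [305.7 281.5]
rim [267.7 210. ] [290.9 231.7]
198 187 188 188 190 187 191 188 183 183 177 181 185 182 179 178 180 184 184 182 184 183 184 183 181 183 183 182
200 189 191 188 187 186 186 187 191 187 185 176 184 180 187 186 179 183 183 180 185 180 185 179 177 185 181 177
202 187 186 188 191 189 191 188 189 187 182 180 179 166 163 181 181 179 180 179 179 182 180 181 183 180 184 186
204 189 188 190 189 190 186 186 191 179 174 217 212 224 221 222 216 195 161 177 181 182 183 183 181 175 185 182
206 182 186 188 188 186 192 186 169 215 220 226 227 225 225 222 226 226 222 186 172 181 182 183 180 183 177 181
208 189 186 187 183 184 183 201 210 222 224 183 154 144 149 148 175 218 228 218 201 166 182 180 181 181 183 181
210 188 186 182 188 183 181 226 229 207 138  78  44  43  44  39  59 123 185 224 226 204 185 180 183 179 181 178
212 184 190 187 185 193 223 228 204 124  59  39  40  36  41  41  36  43 111 165 226 225 182 
[... 1563 characters left out ...]
 179 182 182 178 180 183
242 181 181 185 178 177 184 180 184 182 185 172 114  53  48  24  37  74 177 185 184 179 182 181 180 181 181 182
244 182 184 183 178 182 179 185 184 102  31  12  10  13   9  17   9  13  14  48  89 140 188 179 179 180 180 182
246 176 177 183 179 181 182 149  65   9  19  25  26  32  35  43  40  27  28  19  10  11 122 190 181 179 181 177
248 183 179 182 182 182 124  23  11  25  36  36  40  41  49  50  50  48  42  35  36   6  12 102 184 184 182 184
250 180 180 182 188  98   6  17  29  37  40  43  40  48  36  37  38  41  42  37  35  29  21  13  95 186 180 178
252 164 180 180 169  23  19  34  34  40  30  21  21   9   7  17  13  27  21  29  32  33  33  19   0  90 183 180
253
```

Request:
drive_tool:
  commands: "0.004 0.017 0 0 0 0 10;0 0 -0.05 0 0 0 10;0 0 -0.08 0 0 0 10;0 0 -0.08 0 0 0 10;0 0 -0.05 0 0 0 10;0 0 -0.02 0 0 0 10;0 0 0 0 0 0 10;0 0 0 0 0 0 10;0 0 0 0 0 0 10"
  force: 90

```text
time_s: 19.72
eef_pos: [485.7, 29.5, 115.2]
ee_rot: [0.0, 0.975, 0.224, 0.0]
force: [-0.0, 0.0, -0.8]
grip_width: 0.214
grip_force: 87.7
```

Free of contact. Now I'll step down onto the button.

Request:
drive_tool:
  commands: "0 0 -0.02 0 0 0 10;0 0 -0.02 0 0 0 10;0 0 0 0 0 0 10;0 0 0 0 0 0 10;0 0 0 0 0 0 10;0 0 0 0 0 0 10"

```text
time_s: 20.22
eef_pos: [485.7, 29.4, 111.2]
ee_rot: [0.0, 0.975, 0.224, 0.0]
force: [0.4, -0.1, 2.1]
grip_width: 0.212
grip_force: 87.8
```

Request:
drive_tool:
  commands: "0 0 -0.02 0 0 0 10;0 0 0 0 0 0 10;0 0 0 0 0 0 10;0 0 0 0 0 0 10;0 0 0 0 0 0 10"

```text
time_s: 20.63
eef_pos: [485.7, 29.4, 109.1]
ee_rot: [0.0, 0.975, 0.224, 0.0]
force: [-0.1, -0.0, 3.6]
grip_width: 0.213
grip_force: 87.8
```

Request:
drive_tool:
  commands: "0 0 -0.02 0 0 0 10;0 0 0 0 0 0 10;0 0 0 0 0 0 10;0 0 0 0 0 0 10;0 0 0 0 0 0 10"

```text
time_s: 21.05
eef_pos: [485.7, 29.5, 107.0]
ee_rot: [0.0, 0.975, 0.224, 0.0]
force: [0.9, -0.7, 4.7]
grip_width: 0.21
grip_force: 87.8
```

Request:
drive_tool:
  commands: "0 0 -0.01 0 0 0 10;0 0 0 0 0 0 10;0 0 0 0 0 0 10;0 0 0 0 0 0 10;0 0 0 0 0 0 10"

```text
time_s: 21.47
eef_pos: [485.8, 29.5, 106.4]
ee_rot: [0.0, 0.975, 0.224, 0.0]
force: [-0.3, -0.3, 8.5]
grip_width: 0.209
grip_force: 88.2
```

Request:
drive_tool:
  commands: "0 0 -0.01 0 0 0 10;0 0 0 0 0 0 10;0 0 0 0 0 0 10;0 0 0 0 0 0 10;0 0 0 0 0 0 10"

```text
time_s: 21.88
eef_pos: [486.0, 29.5, 106.1]
ee_rot: [0.0, 0.975, 0.224, 0.001]
force: [-1.4, -0.6, 15.6]
grip_width: 0.211
grip_force: 89.4
```

Request:
drive_tool:
  commands: "0 0 0 0 0 0 10;0 0 0 0 0 0 10;0 0 0 0 0 0 10;0 0 0 0 0 0 10;0 0 0 0 0 0 10;0 0 0 0 0 0 10;0 0 0 0 0 0 10;0 0 0 0 0 0 10;0 0 0 0 0 0 10;0 0 0 0 0 0 10;0 0 0 0 0 0 10;0 0 0 0 0 0 10"

```text
time_s: 22.88
eef_pos: [486.0, 29.5, 106.1]
ee_rot: [0.0, 0.975, 0.224, 0.001]
force: [-1.8, 0.6, 16.2]
grip_width: 0.213
grip_force: 89.4
```

```bash
python3 -c "
from rig import *
print(finish_job())"
```

```text
the job is handed in; nothing more can be done
None
```

The job is handed in at about 23 s, with no verdict returned: the check weight is seated and released in the middle bore, the large weight was left alone, and the gripped stylus is holding the zero button at its stop with about 16 N.

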